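# Set up the spill tray and open the safety-capped cleaner jug

### The arm

A 7-joint arm with a two-finger parallel gripper is mounted at the origin on the work surface. World frame = base frame: x ahead of the robot, y to its left, z up, the work surface at z = 0. Lengths are in m, angles in degrees, forces in N, time in s.
With the tool pointing down it reaches from about 0.425 to 0.95 m from the base axis. Payload 16.7 kg.
Tool frame: the origin (TCP) lies at the very end of the fingers, on their centre line; the grasp point (between the pads) lies 19 mm behind it; y points along the fingers, z is the direction in which the jaws open and shut, and the axes are right-handed (so a half turn about y gives the same grasp; the last joint's range is limited). The gripper opens to 94 mm and grips with 3 to 60 N. Pads are 16 mm wide; open, the fingers measure 119 mm over their backs; the gripper's body (75 mm by 177 mm) begins 78 mm behind the grasp point.
Start: joints at [-75.258, 24.414, 4.234, 92.017, -1.954, 63.644, -3.845], TCP at [0.267, 0.62, 0.166] pointing down, gripper open.
Joint ranges: [-163.25, 163.25], [-28.42, 122.38], [-70.27, 78.77], [12.13, 141.07], [-58.53, 238.53], [9.26, 117.41], [-156.51, 156.51]. Speed limits (degrees/s): [108.29, 108.29, 136.94, 136.94, 172.46, 172.46, 172.46].

### API

Orientations are given as [roll, pitch, yaw] about the fixed x, y, z axes, in that order (R = Rz(yaw) Ry(pitch) Rx(roll)).
In Python, from plant import monitor, eyes, env gives the robot as it stands.
- The arm moves only by the shell command python3 -m jog 'ROWS' [FORCE]. ROWS is a JSON object of lists of equal length, an entry for each row: "delta_pos": the shift along the tool's x, y, z in mm, a list of three; "rotation": the turn, a rotation vector about the tool's x, y, z in degrees, a list of three; "hand": the opening in per cent of the stroke, from 0 (shut) to 100 (fully open). In form: {"delta_pos": [[tx, ty, tz], ...], "rotation": [[ax, ay, az], ...], "hand": [hand, ...]}. A call has exactly 8 rows; each row shifts and turns the commanded pose from where the row before left it, along the tool's axes as they then stand; what a row does not reach is not made up. A row lasts 1/12 s, in which the tool goes at most 41.7 mm and 7.16 degrees, less where a joint would pass 70% of its speed; a pose out of reach is approached as far as the arm can. A call is refused whole if a number of a shift passes 41.7 or a number of a turn 7.16, either way. A call with a gripper value outside its range is refused whole. The fingers move at their own pace and stop on an object; FORCE is the grip in N (left out, the last holds). Time passes only in rows, so rows that do not move let the fingers close, or fill a call up. It gives the time, the measured TCP pose, the force and the opening at its end, in the units of the state.
- monitor.state(): the state, without advancing time (a new reading comes with each control period).
- eyes.snapshot(name): name is "scene" or "top" or "wrist"; returns a dict with "pixels" (384x512x3 uint8, blue, green, red), "z_map" (384x512 float32, m along the optical axis (not along the pixel's ray), 0 where there is no reading), "intrinsics" (3x3 intrinsics, pixels), "world_to_cam" (4x4, takes a point from world to camera coordinates). Camera axes: x right, y down, z forward; pixel columns grow to the right and rows downward; lengths in m; the calibration is good to about 2 mm. A picture is of the moment at which its call begins.
- env.hand_in(): hands the job in, once; it reports no verdict.
The state is a dict: "t": time; "q": joint angles; "qd": joint speeds; "effort": joint torques, N m; "position": TCP position; "tool_rot": TCP orientation; "ft_force": force on the tool from outside, world axes, zero at the start; "wrist_torque": the same for the moment, N m; "finger_gap": opening from 0.0 (shut) to 1.0 (fully open).
Only numpy, scipy, OpenCV 4.12 (cv2) and the standard library are available. Lean on these libraries where they do the work, as an engineer would, in place of code of your own. Each camera call takes 0.05 s, during which the arm holds its last target.

### The job

The jug of cleaner stands clamped in a fold-up spill tray whose left, right and far sides have flopped outwards. First raise all three sides until they stand upright, then open the jug: press its push-and-turn safety cap down, twist it anticlockwise while pressed until it is free, and lift it off. Finish while still holding the cap still and level, a few centimetres straight above the jug's neck; leave the other things on the bench where they are.

Things in the scene. Friction and masses are not known exactly. Their poses are not given: they have to be found in the camera images.
- tray: White plastic spill tray, fixed to the bench. Origin: on the axis of the jug clamped in it, at bench level, z up; yaw within 0.35 rad of the bench's. Floor 6 mm thick, x -65 to +85, y -85 to +85 mm in this frame. A fixed wall 68 mm high stands at the near (-x) edge; the left (+y), right (-y) and far (+x) edges carry hinged sides 60 mm high, 4 mm thick, hinge axes 8 mm up.
- jug_shoulder (a point): Top of the grey round jug's shoulder, on its axis, 147 mm above the bench, where its neck (28 mm across) begins. Jug 84 mm across, loop handle towards the tray's +x, reaching 70 mm from the axis, clamped immovably.
- left_side (a joint): Angle of the left (+y) side in rad: 0 lies flat outwards, 1.57 stands upright against its stop. Stiff hinge at y = +85 mm in the tray's frame, 138 mm long, centred at x = +10 mm: it stays where it is left, and about 1 N at its free edge moves it. Push it up from outside with closed fingers, following the rising arc of its free edge.
- right_side (a joint): Angle of the right (-y) side in rad, as for the left side: 0 flat outwards, 1.57 upright at its stop. Hinge at y = -85 mm in the tray's frame, 138 mm long, centred at x = +10 mm.
- far_side (a joint): Angle of the far (+x) side in rad, as for the left side: 0 flat outwards, 1.57 upright at its stop. Hinge at x = +85 mm in the tray's frame, 160 mm long, centred at y = 0.
- left_side_edge (a point): Middle of the free edge of the left side, 60 mm from its hinge; at the start 42 to 57 mm above the bench, leaning outwards.
- right_side_edge (a point): Middle of the free edge of the right side, 60 mm from its hinge; starts like the left one.
- far_side_edge (a point): Middle of the free edge of the far side, 60 mm from its hinge; starts like the left one.
- cap_center (a point): Centre of the black safety cap, 56 mm across, 34 mm tall, 35 g, z up; seated 177 mm above the bench on the jug's axis, skirt 13 mm above the shoulder. Locked until pressed down 4 mm or more against a spring (7 N at rest, 10 N at 6 mm, hard stop at 9 mm), then turns anticlockwise from above; free to lift straight up after 50 to 120 degrees (75 is good).
There are look-alikes about, which are no part of the job. Of the things shaped like the part that bears cap_center, the black one is meant.

How it is judged:
By the outcome, as a careful person would: the job done as asked, in the order asked, and still so for the second after the job is handed in, while the arm keeps its last pose, push and grip.
It also fails if it takes over 67 s, if anything falls off the work surface, if the arm or the gripper's body presses on something with over 40 N, if the wrist force passes 120 N, or if a joint passes its speed limit or range.

## Working session

There is one attempt and no reset: what is moved stays moved. The work goes in short steps, Python scripts to look and compute and a shell command to move; the robot and the scene stay as the last step left them, time stands still between calls to the robot, and variables do not carry over. Pictures are saved under pics/ and viewed, and the job is handed in when it is done.

```bash
ls; mkdir -p pics; python3 - <<'E'
from plant import monitor, eyes, env
import cv2, numpy as np
s=monitor.state(); print(s)
for n in ["scene","top","wrist"]:
    d=eyes.snapshot(n); cv2.imwrite(f"pics/{n}0.png",d["pixels"]); np.savez(f"pics/{n}0.npz",**d)
    print(n,d["intrinsics"],d["world_to_cam"])
E
```

```text
pics
{'t': 0.0, 'q': array([-75.25724123,  24.44673098,   4.23035109,  92.05076627,
        -1.95606677,  63.64544467,  -3.84453247]), 'qd': array([ 0.10192879,  0.02234815, -0.08490466,  0.02705412,  0.06720306,
        0.04841041, -0.07360588]), 'effort': array([-5.95492747e-05, -9.35830021e+01,  3.66631798e+00, -4.54197407e+01,
       -4.88640473e-02,  2.03477038e-02,  8.91743980e-05]), 'position': array([0.26690061, 0.61946393, 0.16562049]), 'tool_rot': array([-9.00708160e+01, -2.53441579e-03, -2.33103536e+01]), 'ft_force': array([ 0.00683842,  0.04705389, -0.08208321]), 'wrist_torque': array([-0.01498267,  0.01294694,  0.00282796]), 'finger_gap': 0.9996362799517793}
scene [[348.95169449   0.         257.23484413]
 [  0.         348.95169449 191.20471577]
 [  0.           0.           1.        ]] [[ 0.40813214  0.91271533 -0.01946505 -0.25557472]
 [ 0.47161062 -0.22904702 -0.8515403  -0.13427357]
 [-0.7816723   0.33836104 -0.52392769  1.15650179]
 [ 0.          0.          0.          1.        ]]
top [[430.59731814   0.         255.16263776]
 [  0.         430.59731814 191.41112872]
 [  0.           0.           1.        ]] [[ 0.02554995 -0.99966992 -0.0026946   0.00259376]
 [-0.97963324 -0.02450064 -0.19929485  0.54674876]
 [ 0.19916305  0.00773169 -0.97993587  0.73081249]
 [ 0.          0.          0.          1.        ]]
wrist [[324.13704474   0.         253.33345697]
 [  0.         324.13704474 194.04598417]
 [  0.           0.           1.        ]] [[ 0.39661389  0.9179839  -0.00172816 -0.67324788]
 [ 0.88351223 -0.38120804  0.27218848 -0.029246  ]
 [ 0.24920585 -0.10948059 -0.9622424   0.39165119]
 [ 0.          0.          0.          1.        ]]
```

View pics/scene0.png

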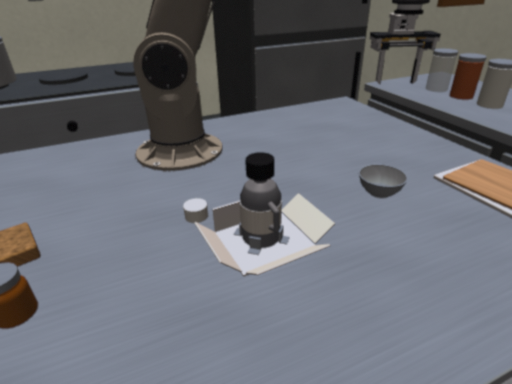

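View pics/top0.png

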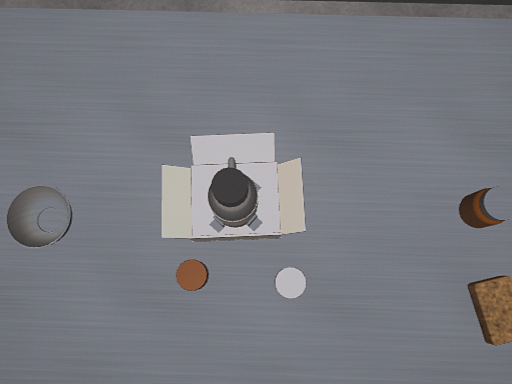

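View pics/wrist0.png

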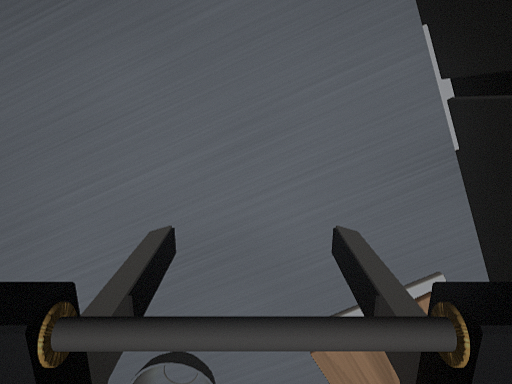

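The top view shows the tray around (235,190), with its left flap at columns 162–192, right flap at 278–304, far flap at rows 134–165, and the black cap near (230,187). The orange and white caps at (192,275) and (291,283) are look-alikes. The bowl is at (40,217), and a jar and a sponge are on the right. Next I measure positions.

```bash
cat > h.py <<'E'
import numpy as np, cv2
from scipy.spatial.transform import Rotation as R
def cloud(d):
    K=d["intrinsics"];T=d["world_to_cam"];z=d["z_map"];v,u=np.indices(z.shape)
    P=np.stack([(u-K[0,2])/K[0,0]*z,(v-K[1,2])/K[1,1]*z,z],-1)
    return (P-T[:3,3])@T[:3,:3], z>0
def ray(d,u,v,h):
    K=d["intrinsics"];T=d["world_to_cam"]
    r=T[:3,:3].T@np.array([(u-K[0,2])/K[0,0],(v-K[1,2])/K[1,1],1]); c=-T[:3,:3].T@T[:3,3]
    return c+r*(h-c[2])/r[2]
E
python3 - <<'E'
from h import *
np.set_printoptions(precision=4,suppress=True)
d=dict(np.load("pics/top0.npz")); P,ok=cloud(d); px=d["pixels"].astype(int)
# cap top
reg=np.zeros(ok.shape,bool); reg[120:260,150:320]=1
m=ok&reg&(P[...,2]>0.185)
q=P[m]; print("cap",m.sum(),q.mean(0),q.min(0),q.max(0), np.median(q[:,2]))
c,r=cv2.minEnclosingCircle(np.argwhere(m)[:,::-1].astype(np.float32)); print(c,r,ray(d,*c,0.194))
# white/cream
g=px.min(-1); w=ok&reg&(g>110)&(P[...,2]<0.08)
cv2.imwrite("pics/w.png",(w*255).astype(np.uint8))
for v in range(130,245,8):
    print(v,[(u,)+tuple(np.round(P[v,u]*1000).astype(int)) for u in (160,164,168,176,184,190,195,205,250,270,277,282,288,295,300,303) if w[v,u]])
for s,u,v in [("wrist",0,0)]:pass
b=cv2.resize(d["pixels"][120:250,150:320],None,fx=4.6,fy=4.6,interpolation=cv2.INTER_CUBIC); cv2.imwrite("pics/topz.png",b)
E
```

```text
cap 1057 [0.5267 0.0539 0.193 ] [0.4996 0.0264 0.185 ] [0.5559 0.0807 0.1968] 0.19302284656457777
(229.60084533691406, 185.55162048339844) 18.56144905090332 [0.5263 0.0539 0.194 ]
130 [(160, np.int64(679), np.int64(212), np.int64(1)), (164, np.int64(680), np.int64(204), np.int64(-1)), (168, np.int64(680), np.int64(196), np.int64(-2)), (176, np.int64(680), np.int64(179), np.int64(0)), (184, np.int64(680), np.int64(163), np.int64(0)), (190, np.int64(681), np.int64(151), np.int64(-1)), (195, np.int64(681), np.int64(142), np.int64(-2)), (205, np.int64(681), np.int64(121), np.int64(0)), (250, np.int64(684), np.int64(31), np.int64(-2)), (270, np.int64(685), np.int64(-10), np.int64(0)), (277, np.int64(685), np.int64(-24), np.int64(-1)), (282, np.int64(685), np.int64(-34), np.int64(-1)), (288, np.int64(685), np.int64(-46), np.int64(0)), (295, np.int64(685), np.int64(-60), np.int64(1)), (300, np.int64(686), np.int64(-70), np.int64(1)), (303, np.int64(687), np.int64(-77), np.int64(-3))]
138 [(160, np.int64(663), np.int64(211), np.int64(-4)), (164, np.int64(663), np.int64(203), np.int64(-1)), (
[... 10193 characters left out ...]
 np.int64(455), np.int64(180), np.int64(2)), (176, np.int64(456), np.int64(166), np.int64(-3)), (184, np.int64(456), np.int64(151), np.int64(-2)), (190, np.int64(456), np.int64(139), np.int64(-4)), (195, np.int64(456), np.int64(129), np.int64(-2)), (205, np.int64(457), np.int64(110), np.int64(1)), (250, np.int64(459), np.int64(24), np.int64(-2)), (270, np.int64(460), np.int64(-14), np.int64(0)), (277, np.int64(460), np.int64(-27), np.int64(1)), (282, np.int64(461), np.int64(-37), np.int64(-2)), (288, np.int64(461), np.int64(-48), np.int64(0)), (295, np.int64(461), np.int64(-62), np.int64(1)), (300, np.int64(461), np.int64(-71), np.int64(1)), (303, np.int64(462), np.int64(-77), np.int64(-4))]
```

View pics/topz.png

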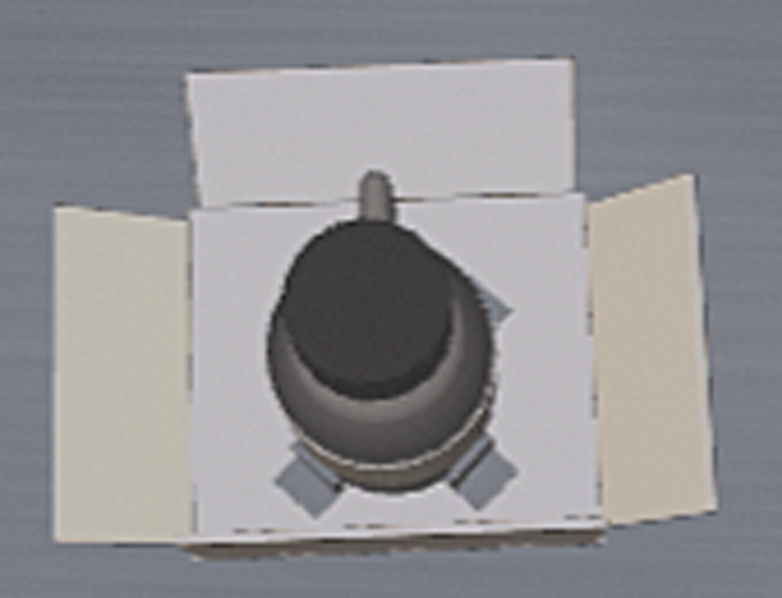

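```bash
python3 - <<'E'
from h import *
np.set_printoptions(precision=4,suppress=True)
d=dict(np.load("pics/top0.npz")); P,ok=cloud(d); 
A=np.array([.5263,.0539])
yaw=np.radians(2.5)
for it in range(4):
    c,s=np.cos(yaw),np.sin(yaw); L=P.copy()
    x=P[...,0]-A[0]; y=P[...,1]-A[1]; L[...,0]=c*x+s*y; L[...,1]=-s*x+c*y
    z=L[...,2]; ys=[]
    for n,m in dict(left=(L[...,1]>87)*0+((L[...,1]>.088)&(L[...,1]<.15)&(abs(L[...,0]-.01)<.06)&(z>.012)),
        right=(L[...,1]<-.088)&(L[...,1]>-.15)&(abs(L[...,0]-.01)<.06)&(z>.012),
        far=(L[...,0]>.088)&(L[...,0]<.15)&(abs(L[...,1])<.065)&(z>.012)).items():
        q=L[m&ok]; q=q[np.linalg.norm(q-q.mean(0),axis=1)<.1]
        U=np.linalg.svd(q-q.mean(0))[2][2] if len(q)<9000 else 0; U*=np.sign(U[2])
        h=np.array([U[0],U[1]]); tilt=np.degrees(np.arctan2(np.linalg.norm(h),U[2]))
        a=-h; 
        off={'left':np.arctan2(-a[0],a[1]),'right':np.arctan2(a[0],-a[1]),'far':np.arctan2(a[1],a[0])}[n]
        k=0 if n=='far' else 1
        out=abs(q[:,k]); dd=(out-.085)*np.cos(np.radians(tilt))+(q[:,2]-.008)*np.sin(np.radians(tilt))
        print(n,len(q),"tilt",tilt,"yaw off",np.degrees(off),"max out",np.percentile(out,99.5),"max z",np.percentile(q[:,2],[50,99.5]),"r",np.percentile(dd,99.5),"range",np.percentile(q[:,1-k],[0.5,99.5]), "perp", np.median(-(out-.085)*np.sin(np.radians(tilt))+(q[:,2]-.008)*np.cos(np.radians(tilt))))
        ys.append(off)
    yaw+=np.median(ys); print("yaw",np.degrees(yaw))
for n in ['far','left','right']:
    t={'far':(.085,0),'left':(.01,.085),'right':(.01,-.085)}[n]
    print(n,'hinge',A+np.array([c*t[0]-s*t[1],s*t[0]+c*t[1]]))
W=d["world_to_cam"]
w=dict(np.load("pics/wrist0.npz"))["world_to_cam"]; print("wristcam",-w[:3,:3].T@w[:3,3])
E
```

```text
Traceback (most recent call last):
IndexError: boolean index did not match indexed array along axis 2; size of axis is 512 but size of corresponding boolean axis is 3
```

```bash
cat > fit.py <<'E'
from h import *
import sys
np.set_printoptions(precision=4,suppress=True)
def fit(d,A=np.array([.5263,.0539]),yaw=np.radians(2.5),n_it=4):
  P,ok=cloud(d)
  for it in range(n_it):
    c,s=np.cos(yaw),np.sin(yaw); L=P.copy()
    x=P[...,0]-A[0]; y=P[...,1]-A[1]; L[...,0]=c*x+s*y; L[...,1]=-s*x+c*y
    z=L[...,2]; ys=[]
    for n,m in dict(left=(L[...,1]>.088)&(L[...,1]<.15)&(abs(L[...,0]-.01)<.06)&(z>.012),
        right=(L[...,1]<-.088)&(L[...,1]>-.15)&(abs(L[...,0]-.01)<.06)&(z>.012),
        far=(L[...,0]>.088)&(L[...,0]<.15)&(abs(L[...,1])<.065)&(z>.012)).items():
        q=L[m&ok]
        U=np.linalg.svd(q-q.mean(0),full_matrices=False)[2][2]; U*=np.sign(U[2])
        h=np.array([U[0],U[1]]); tilt=np.degrees(np.arctan2(np.linalg.norm(h),U[2]))
        a=-h
        off={'left':np.arctan2(-a[0],a[1]),'right':np.arctan2(a[0],-a[1]),'far':np.arctan2(a[1],a[0])}[n]
        k=0 if n=='far' else 1
        out=abs(q[:,k]); t=np.radians(tilt); dd=(out-.085)*np.cos(t)+(q[:,2]-.008)*np.sin(t)
        pp=-(out-.085)*np.sin(t)+(q[:,2]-.008)*np.cos(t)
        if it==n_it-1: print(n,len(q),"tilt",tilt,"yawoff",np.degrees(off),"out",np.percentile(out,99.5),"z",np.percentile(q[:,2],99.5),"r",np.percentile(dd,99.5),"rng",np.percentile(q[:,1-k],[0.5,99.5]),"perp",np.median(pp))
        ys.append(off)
    yaw+=np.median(ys)
  print("yaw",np.degrees(yaw)); return yaw
E
python3 - <<'E'
from fit import *
A=np.array([.5263,.0539])
d=dict(np.load("pics/top0.npz")); yaw=fit(d); c,s=np.cos(yaw),np.sin(yaw)
for n,t in {'far':(.085,0),'left':(.01,.085),'right':(.01,-.085)}.items(): print(n,'hinge',A+np.array([c*t[0]-s*t[1],s*t[0]+c*t[1]]))
w=dict(np.load("pics/wrist0.npz"))["world_to_cam"]; print("wristcam",-w[:3,:3].T@w[:3,3])
E
```

```text
left 1699 tilt 34.493635186978615 yawoff 0.0 out 0.13427742166028725 z 0.04405700095570677 r 0.0601473758239571 rng [-0.0495  0.0694] perp 0.001430293231886372
right 1400 tilt 46.501524024973705 yawoff -0.10238862927532973 out 0.12628180074008788 z 0.053353061470032236 r 0.06009500073324663 rng [-0.0493  0.0692] perp 0.001702316690177074
far 1776 tilt 38.45814809142224 yawoff 0.1893657938141344 out 0.1330463940434516 z 0.04718153456131221 r 0.060871263947027285 rng [-0.0639  0.0642] perp 0.0006828053037892636
yaw 3.8604091136881413
far hinge [0.6111 0.0596]
left hinge [0.5306 0.1394]
right hinge [ 0.542  -0.0302]
wristcam [0.1953 0.6498 0.3837]
```

The fits agree with each other: tray axis (0.526, 0.054), yaw 3.9°, and flap tilts of left 34.5°, right 46.5° and far 38.5°. I start by rotating the jaws along the tray's x axis and closing the fingers.

```bash
cat > go.py <<'E'
from h import *
A=np.array([.5263,.0539]); yaw=np.radians(3.86)
def tray(p): 
    c,s=np.cos(yaw),np.sin(yaw); d=np.array(p[:2])-A; return np.array([c*d[0]+s*d[1],-s*d[0]+c*d[1],p[2]])*1000
def need(x,y,z,psi):
    """tray target mm -> remaining tool-axes delta mm and rotvec deg"""
    from plant import monitor
    s=monitor.state(); Rt=R.from_euler('xyz',s["tool_rot"],degrees=True)
    c,sn=np.cos(yaw),np.sin(yaw); w=np.array([A[0]+(c*x-sn*y)/1000,A[1]+(sn*x+c*y)/1000,z/1000])
    Rg=R.from_euler('xyz',[-90,0,psi],degrees=True)
    np.set_printoptions(precision=2,suppress=True)
    print("t",round(s["t"],2),"tray pos",tray(s["position"]),"rot",s["tool_rot"],"q",s["q"],"F",s["ft_force"],"gap",s["finger_gap"])
    print("tool delta",Rt.inv().apply(w-s["position"])*1000,"goal-frame delta",Rg.inv().apply(w-s["position"])*1000,"rotvec",(Rt.inv()*Rg).as_rotvec(degrees=True))
E
python3 -m jog '{"delta_pos":[[0,0,0],[0,0,0],[0,0,0],[0,0,0],[0,0,0],[0,0,0],[0,0,0],[0,0,0]],"rotation":[[0,7,0],[0,7,0],[0,7,0],[0,7,0],[0,7,0],[0,7,0],[0,7,0],[0,7,0]],"hand":[0,0,0,0,0,0,0,0]}' 20
python3 -c "
from go import *
need(10,156,150,-86.14)"
```

```text
t: 0.82
position: [0.267, 0.6197, 0.166]
tool_rot: [-90.0, -0.0, -79.7]
ft_force: [0.1, 0.5, 0.3]
finger_gap: 0.47
t 0.82 tray pos [-220.63  582.01  166.  ] rot [-90.01  -0.02 -79.65] q [-83.69  24.94  15.82  92.6   -7.38  63.52 -55.62] F [0.07 0.55 0.3 ] gap 0.4695821913164112
tool delta [449.33  16.14 181.03] goal-frame delta [426.01  16.   230.63] rotvec [0.01 6.49 0.02]
```

```bash
python3 -m jog '{"delta_pos":[[0,0,0],[33,1,17],[33,1,17],[33,1,17],[33,1,17],[33,1,17],[33,1,17],[33,1,17]],"rotation":[[0,6.5,0],[0,0,0],[0,0,0],[0,0,0],[0,0,0],[0,0,0],[0,0,0],[0,0,0]],"hand":[0,0,0,0,0,0,0,0]}'
python3 -c "
from go import *
need(10,158,120,-86.14)"
```

```text
t: 1.48
position: [0.4031, 0.3965, 0.1592]
tool_rot: [-90.0, 0.0, -85.8]
ft_force: [1.2, -0.2, -0.5]
finger_gap: 0.008
t 1.48 tray pos [-99.82 350.08 159.18] rot [-90.01   0.   -85.8 ] q [-69.38  15.14  22.01 107.74  -6.61  58.36 -40.38] F [ 1.19 -0.19 -0.45] gap 0.008068738448457739
tool delta [192.72  39.16 108.69] goal-frame delta [192.08  39.18 109.82] rotvec [ 0.01  0.34 -0.  ]
```

```bash
python3 -m jog '{"delta_pos":[[32,6,18],[32,6,18],[32,6,18],[32,6,18],[32,7,18],[31,7,18],[0,0,0],[0,0,0]],"rotation":[[0,0.3,0],[0,0,0],[0,0,0],[0,0,0],[0,0,0],[0,0,0],[0,0,0],[0,0,0]],"hand":[0,0,0,0,0,0,0,0]}'
python3 - <<'E'
from go import *
need(10,158,24,-86.14)
from plant import eyes
for n in ["scene","top"]: cv2.imwrite(f"pics/{n}1.png",eyes.snapshot(n)["pixels"])
E
```

```text
t: 2.15
position: [0.5242, 0.2127, 0.1208]
tool_rot: [-90.0, -0.1, -86.3]
ft_force: [0.1, 1.3, 0.0]
finger_gap: 0.004
t 2.15 tray pos [  8.58 158.57 120.81] rot [-90.03  -0.06 -86.34] q [-50.66  18.24  26.97 110.09 -10.05  54.02 -15.25] F [0.09 1.27 0.03] gap 0.00440579065476104
tool delta [ 0.47 96.81  1.48] goal-frame delta [ 0.57 96.81  1.42] rotvec [ 0.03 -0.2   0.06]
```

View pics/scene1.png

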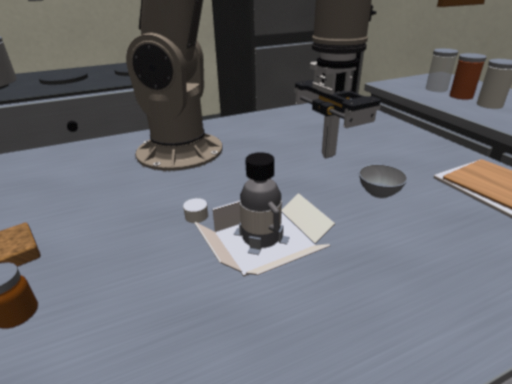

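View pics/top1.png

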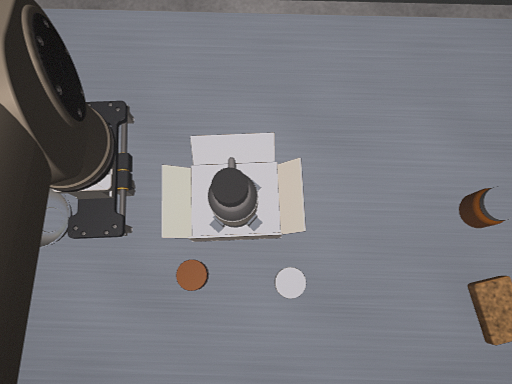

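```bash
python3 -m jog '{"delta_pos":[[0,32,1],[0,32,0],[0,32,0],[7,0,0],[7,0,0],[3,-3,0],[4,-4,0],[4,-3,0]],"rotation":[[0,0,0],[0,0,0],[0,0,0],[0,0,0],[0,0,0],[0,0,0],[0,0,0],[0,0,0]],"hand":[0,0,0,0,0,0,0,0]}'
python3 - <<'E'
from go import *
need(10,93,48,-86.14)
from plant import eyes
for n in ["scene","top"]: cv2.imwrite(f"pics/{n}2.png",eyes.snapshot(n)["pixels"])
E
```

```text
t: 2.92
position: [0.5273, 0.1903, 0.0376]
tool_rot: [-89.9, 0.1, -86.1]
ft_force: [-0.0, -0.0, 0.8]
finger_gap: 0.007
t 2.92 tray pos [ 10.23 136.06  37.63] rot [-89.86   0.09 -86.12] q [-46.19  24.14  24.71 114.54 -14.29  44.03  -9.18] F [-0.   -0.04  0.81] gap 0.007123115585335479
tool delta [ 43.05 -10.44  -0.22] goal-frame delta [ 43.06 -10.37  -0.23] rotvec [-0.14  0.02 -0.09]
```

View pics/scene2.png

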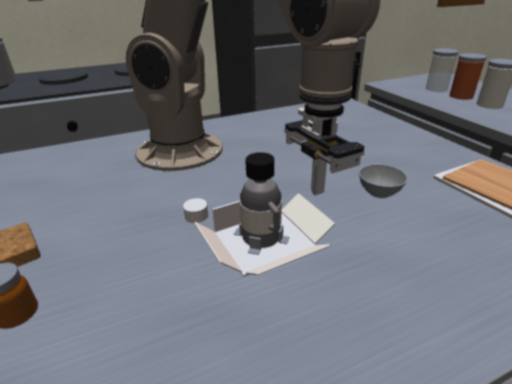

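The finger ended higher than planned because some row travel was cut, and it sits right at the flap's edge. I back it out and lower it again in smaller steps.

```bash
python3 -m jog '{"delta_pos":[[-12,0,0],[-12,0,0],[0,6,0],[0,6,0],[0,5,0],[0,0,0],[0,0,0],[0,0,0]],"rotation":[[0,0,0],[0,0,0],[0,0,0],[0,0,0],[0,0,0],[0,0,0],[0,0,0],[0,0,0]],"hand":[0,0,0,0,0,0,0,0]}'
python3 - <<'E'
from go import *
need(10,143,22,-86.14)
E
```

```text
t: 3.68
position: [0.5246, 0.2137, 0.0182]
tool_rot: [-90.0, -0.0, -86.1]
ft_force: [0.3, 0.6, -1.1]
finger_gap: 0.005
t 3.68 tray pos [  9.08 159.55  18.16] rot [-90.01  -0.02 -86.14] q [-47.46  26.35  23.7  114.24 -15.32  42.41 -10.69] F [ 0.32  0.59 -1.07] gap 0.0051024649540784535
tool delta [16.55 -3.83  0.92] goal-frame delta [16.55 -3.84  0.92] rotvec [ 0.01 -0.    0.02]
```

```bash
python3 -m jog '{"delta_pos":[[8,0,0],[8,0,0],[3,-3,0],[4,-4,0],[4,-4,0],[4,-4,0],[4,-3,0],[0,0,0]],"rotation":[[0,0,0],[0,0,0],[0,0,0],[0,0,0],[0,0,0],[0,0,0],[0,0,0],[0,0,0]],"hand":[0,0,0,0,0,0,0,0]}'
python3 - <<'E'
from go import *
need(10,93,48,-86.14)
from plant import eyes
for n in ["scene"]: cv2.imwrite(f"pics/{n}3.png",eyes.snapshot(n)["pixels"])
E
```

```text
t: 4.35
position: [0.5275, 0.1785, 0.0372]
tool_rot: [-89.9, 0.0, -86.2]
ft_force: [0.1, -0.4, 0.1]
finger_gap: 0.008
t 4.35 tray pos [  9.55 124.19  37.16] rot [-89.94   0.02 -86.16] q [-45.24  23.94  24.82 114.96 -14.21  43.92  -8.16] F [ 0.05 -0.39  0.15] gap 0.007966622926955515
tool delta [ 31.19 -10.85   0.47] goal-frame delta [ 31.19 -10.84   0.45] rotvec [-0.06 -0.02 -0.02]
```

View pics/scene3.png

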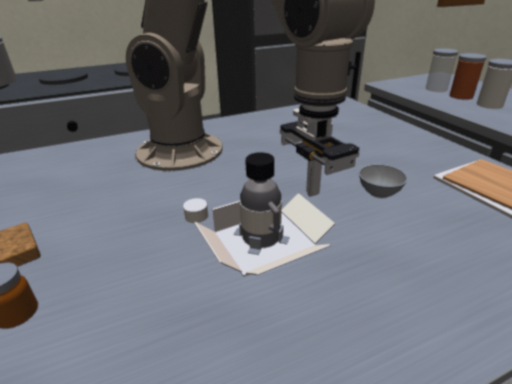

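```bash
python3 - <<'E'
from go import *
d=dict(np.load("pics/scene0.npz"));K=d["intrinsics"];T=d["world_to_cam"]
def pr(p):
    q=T[:3,:3]@np.array(p)+T[:3,3]; return (K@q/q[2])[:2]
c,s=np.cos(yaw),np.sin(yaw)
def w(x,y,z): return [A[0]+(c*x-s*y)/1000,A[1]+(s*x+c*y)/1000,z/1000]
for n,p in dict(tcp=[.5275,.1785,.0372],edgemid=w(10,134,42),e1=w(79,134,42),e2=w(-59,134,42),cap=w(0,0,194),axis0=w(0,0,0),fl=w(79,85,8),nl=w(-59,85,8),fr=w(79,-85,8)).items(): print(n,pr(p))
d=dict(np.load("pics/top0.npz"));K=d["intrinsics"];T=d["world_to_cam"]
for n,p in dict(tcp=[.5275,.1785,.0372],edgemid=w(10,134,42),cap=w(0,0,194)).items(): print(n,pr(p))
from plant import eyes
cv2.imwrite("pics/top3.png",eyes.snapshot("top")["pixels"])
E
```

```text
tcp [311.42175837 209.84572799]
edgemid [315.22683396 206.96367365]
e1 [334.73246958 223.01882515]
e2 [298.15231293 192.90958041]
cap [259.68406359 157.66008945]
axis0 [261.08418367 237.64479445]
fl [314.57058982 242.94336635]
nl [280.45014315 210.29990223]
fr [241.63494186 271.27260942]
tcp [167.80081499 201.2002013 ]
edgemid [161.99514596 200.73980864]
cap [229.58825381 185.53420759]
```

View pics/top3.png

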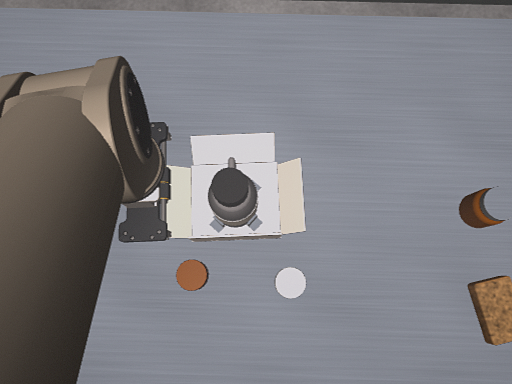

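```bash
python3 - <<'E'
import cv2,numpy as np
a=[cv2.resize(cv2.imread(f"pics/scene{i}.png")[150:290,180:360],None,fx=4,fy=4,interpolation=cv2.INTER_CUBIC)[:, 240:640] for i in (0,3)]
cv2.imwrite("pics/cmp.png",np.hstack(a))
E
```

```text
(no output)
```

View pics/cmp.png

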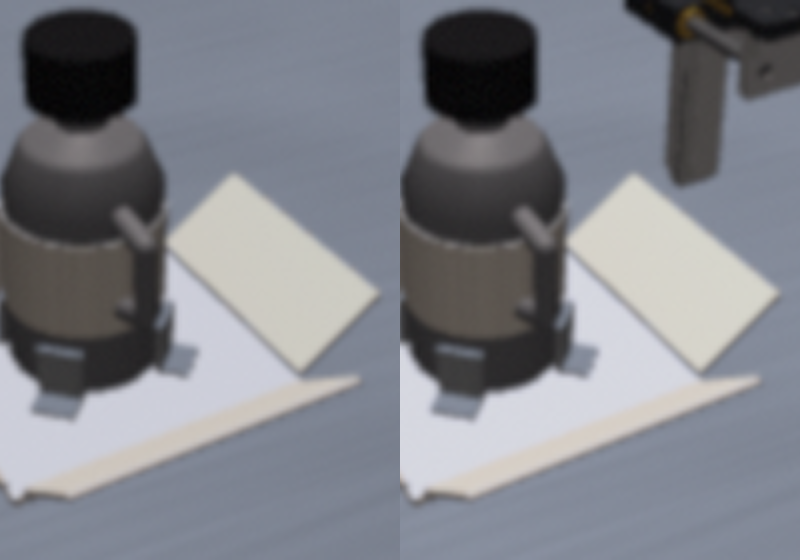

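```bash
python3 - <<'E'
from go import *
from plant import eyes,monitor
d=eyes.snapshot("scene"); P,ok=cloud(d)
for v in range(150,202,4):
    print(v,[(u,)+tuple((tray(P[v,u])).round().astype(int).tolist()) for u in (308,312,316)])
print(monitor.state()["position"])
d=eyes.snapshot("wrist"); cv2.imwrite("pics/w3.png",d["pixels"])
K=d["intrinsics"];T=d["world_to_cam"]; q=T[:3,:3]@monitor.state()["position"]+T[:3,3]; print("tcp in wrist",K@q/q[2],q)
E
```

```text
150 [(308, 23, 94, 197), (312, 27, 101, 197), (316, 30, 108, 197)]
154 [(308, 28, 91, 191), (312, 34, 97, 192), (316, 34, 106, 190)]
158 [(308, 28, 92, 182), (312, 34, 97, 184), (316, 47, 97, 189)]
162 [(308, -3, 116, 154), (312, 12, 115, 161), (316, 22, 117, 165)]
166 [(308, -2, 115, 145), (312, 13, 115, 152), (316, 21, 119, 154)]
170 [(308, 0, 114, 137), (312, 15, 114, 144), (316, 22, 119, 146)]
174 [(308, 0, 116, 127), (312, 15, 115, 134), (316, 20, 121, 135)]
178 [(308, 1, 115, 118), (312, 14, 116, 124), (316, 22, 121, 126)]
182 [(308, 3, 115, 109), (312, 17, 114, 116), (316, 23, 121, 117)]
186 [(308, 4, 115, 100), (312, 18, 114, 107), (316, 20, 123, 105)]
190 [(308, 6, 114, 91), (312, 20, 114, 98), (316, 21, 123, 96)]
194 [(308, 5, 115, 79), (312, 19, 115, 87), (316, 23, 123, 87)]
198 [(308, -81, 181, 1), (312, -77, 191, -1), (316, -69, 197, 1)]
[0.52686661 0.17940547 0.03625937]
tcp in wrist [252.04133385 215.66973381   1.        ] [-0.00092118  0.01541607  0.23108478]
```

View pics/w3.png

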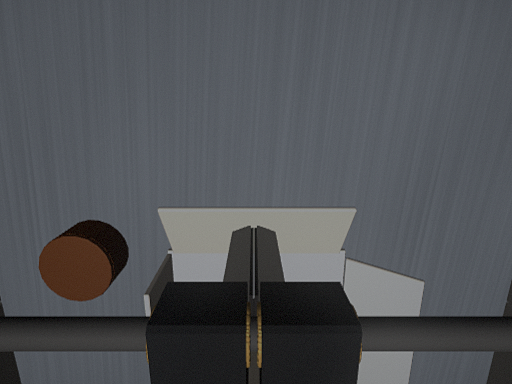

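```bash
python3 - <<'E'
from go import *
from plant import eyes,monitor
d=eyes.snapshot("wrist"); P,ok=cloud(d)
print(d["world_to_cam"])
for v in range(214,280,6): print(v,[(u,round(float(d["z_map"][v,u]),3))+tuple((tray(P[v,u])).round().astype(int).tolist()) for u in (245,262,200)])
# table points & orange lookalike in wrist
print([tray(P[v,u]).round() for u,v in [(100,100),(400,100),(80,270),(400,320)]])
d=eyes.snapshot("scene"); P,ok=cloud(d); L=np.array([[tray(P[v,u]) for u in range(295,335)] for v in range(150,235)])
m=(L[...,2]>5)&(L[...,1]>100)&(L[...,1]<160)
print(L[m][:,2].min())
for v in range(192,230,4): print(v,[tuple(L[v-150,u-295].round().astype(int)) for u in (305,312,320)])
E
```

```text
[[ 9.97740525e-01  6.71830220e-02 -5.34795780e-04 -5.38491339e-01]
 [ 6.47835799e-02 -9.59936021e-01  2.72627811e-01  1.43793124e-01]
 [ 1.78025905e-02 -2.72046462e-01 -9.62119426e-01  3.05214273e-01]
 [ 0.00000000e+00  0.00000000e+00  0.00000000e+00  1.00000000e+00]]
214 [(245, 0.225, 4, 129, 42), (262, 0.224, 16, 129, 42), (200, 0.225, -27, 129, 42)]
220 [(245, 0.229, 4, 123, 38), (262, 0.23, 16, 123, 38), (200, 0.231, -28, 123, 37)]
226 [(245, 0.236, 4, 116, 33), (262, 0.236, 16, 117, 34), (200, 0.236, -29, 116, 33)]
232 [(245, 0.181, 5, 133, 86), (262, 0.183, 15, 133, 84), (200, 0.242, -30, 110, 29)]
238 [(245, 0.174, 5, 133, 93), (262, 0.174, 14, 133, 94), (200, 0.249, -31, 103, 24)]
244 [(245, 0.167, 6, 133, 101), (262, 0.167, 14, 133, 100), (200, 0.256, -32, 95, 18)]
250 [(245, 0.159, 6, 133, 108), (262, 0.159, 14, 133, 108), (200, 0.264, -34, 87, 13)]
256 [(245, 0.153, 6, 133, 115), (262, 0.152, 14, 134, 116), (200, 0.273, -35, 79, 6)]
262 [(245, 0.148, 6, 133, 120), (262, 0.148, 14, 133, 120), (200, 0.275, -35, 73, 5)]
268 [(245, 0.142, 6, 133, 127), (262, 0.142, 14, 133, 12
[... 950 characters left out ...]
1))]
212 [(np.int64(-1), np.int64(115), np.int64(28)), (np.int64(17), np.int64(121), np.int64(37)), (np.int64(32), np.int64(131), np.int64(43))]
216 [(np.int64(9), np.int64(108), np.int64(26)), (np.int64(23), np.int64(117), np.int64(31)), (np.int64(39), np.int64(126), np.int64(38))]
220 [(np.int64(19), np.int64(101), np.int64(23)), (np.int64(32), np.int64(110), np.int64(29)), (np.int64(48), np.int64(119), np.int64(35))]
224 [(np.int64(26), np.int64(97), np.int64(19)), (np.int64(40), np.int64(105), np.int64(25)), (np.int64(55), np.int64(115), np.int64(30))]
228 [(np.int64(35), np.int64(91), np.int64(15)), (np.int64(49), np.int64(99), np.int64(22)), (np.int64(61), np.int64(110), np.int64(26))]
```

```bash
python3 - <<'E'
from go import *
from plant import monitor
d=dict(np.load("pics/wrist0.npz")); P,ok=cloud(d)
for v in range(226,262,5): print(v,[(u,)+tuple((P[v,u]*1000).round().astype(int).tolist()) for u in (172,168,160,150,338,345)])
T=np.eye(4); 
for f in ["pics/wrist0.npz"]:
    w=dict(np.load(f))["world_to_cam"]
    c=-w[:3,:3].T@w[:3,3]; Rt=R.from_euler('xyz',[-90.07,0,-23.31],degrees=True); print("cam in tool",Rt.inv().apply(c-np.array([.2669,.6195,.1656]))*1000)
s=monitor.state(); from plant import eyes
w=eyes.snapshot("wrist")["world_to_cam"]; c=-w[:3,:3].T@w[:3,3]; print("now",R.from_euler('xyz',s["tool_rot"],degrees=True).inv().apply(c-s["position"])*1000)
E
```

```text
226 [(172, 292, 495, 0), (168, 239, 576, 205), (160, 286, 481, 0), (150, 281, 469, 0), (338, 279, 667, 205), (345, 380, 696, -1)]
231 [(172, 242, 578, 209), (168, 240, 577, 213), (160, 238, 573, 213), (150, 288, 466, -1), (338, 280, 666, 210), (345, 280, 669, 213)]
236 [(172, 245, 577, 210), (168, 242, 578, 218), (160, 239, 575, 220), (150, 237, 571, 222), (338, 279, 664, 217), (345, 279, 668, 220)]
241 [(172, 247, 576, 211), (168, 244, 577, 219), (160, 240, 577, 227), (150, 238, 572, 226), (338, 282, 663, 218), (345, 279, 666, 225)]
246 [(172, 250, 575, 212), (168, 246, 576, 220), (160, 242, 577, 230), (150, 238, 574, 234), (338, 284, 662, 218), (345, 280, 665, 228)]
251 [(172, 252, 574, 213), (168, 249, 575, 221), (160, 242, 578, 235), (150, 240, 575, 238), (338, 287, 661, 218), (345, 281, 664, 232)]
256 [(172, 255, 573, 214), (168, 251, 574, 221), (160, 245, 577, 235), (150, 240, 577, 244), (338, 289, 660, 220), (345, 283, 663, 233)]
261 [(172, 336, 472, -1), (168, 254, 573, 222), (160, 247, 576, 237), (150, 241, 577, 247), (338, 292, 659, 220), (345, 286, 662, 233)]
cam in tool [ -77.7695029  -218.05948361   -0.82581317]
now [ -77.85659602 -218.02177993    1.00463474]
```

Both cameras place the real fingertip about 40 mm above the reported TCP, and this was already so at the start. The unmoved flap agrees, so I add this offset along the tool. I back out again and go properly low.

```bash
python3 -m jog '{"delta_pos":[[-12,0,0],[-12,0,0],[-12,0,0],[0,10,0],[0,15,0],[0,10,0],[0,0,0],[0,0,0]],"rotation":[[0,0,0],[0,0,0],[0,0,0],[0,0,0],[0,0,0],[0,0,0],[0,0,0],[0,0,0]],"hand":[0,0,0,0,0,0,0,0]}'
python3 - <<'E'
from go import *
from plant import eyes
need(10,143,-18,-86.14)
d=eyes.snapshot("scene"); P,ok=cloud(d); L=np.array([[tray(P[v,u]) for u in range(295,345)] for v in range(130,235)])
m=(abs(L[...,1]-160)<18)&(abs(L[...,0]-10)<25)&(L[...,2]>10)
z=L[m][:,2]; print("tip z",np.sort(z)[:12])
cv2.imwrite("pics/scene4.png",d["pixels"])
d=eyes.snapshot("wrist"); P,ok=cloud(d)
print([tuple(tray(P[v,262]).round().tolist()) for v in range(222,236)])
E
```

```text
t: 5.37
position: [0.524, 0.2147, 0.0006]
tool_rot: [-90.1, -0.1, -86.1]
ft_force: [0.4, -0.1, -0.0]
finger_gap: 0.004
t 5.37 tray pos [  8.56 160.59   0.6 ] rot [-90.08  -0.06 -86.12] q [-46.87  27.89  22.88 114.69 -16.2   40.56 -10.07] F [ 0.36 -0.13 -0.01] gap 0.003950906234034289
tool delta [17.57 18.61  1.46] goal-frame delta [17.59 18.6   1.44] rotvec [0.08 0.02 0.06]
tip z [41.45 42.71 42.84 43.79 45.01 45.03 45.08 45.41 45.41 45.43 45.86 46.2 ]
[(16.0, 155.0, -0.0), (16.0, 155.0, -0.0), (16.0, 154.0, 1.0), (16.0, 153.0, -0.0), (16.0, 152.0, -0.0), (15.0, 169.0, 43.0), (15.0, 169.0, 45.0), (15.0, 168.0, 45.0), (15.0, 168.0, 46.0), (15.0, 168.0, 48.0), (15.0, 169.0, 50.0), (15.0, 168.0, 51.0), (15.0, 169.0, 53.0), (15.0, 168.0, 54.0)]
```

View pics/scene4.png

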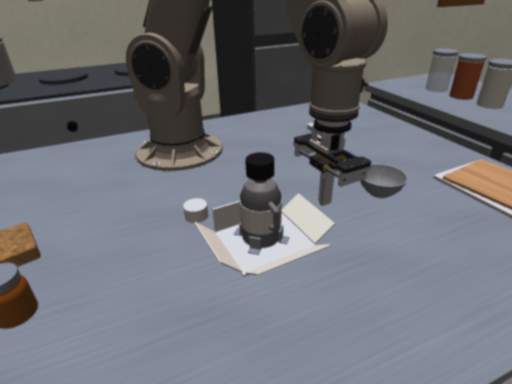

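```bash
sed -i 's#z/1000\])#(z-OFF)/1000])#; s#^A=#OFF=40.5\nA=#; s#p\[2\]\])\*1000#p[2]])*1000+np.array([0,0,OFF])#' go.py; grep -n OFF go.py
python3 -m jog '{"delta_pos":[[0,10,0],[0,8,1],[8,0,0],[6,0,0],[3,-2,0],[3,-3,0],[3,-3,0],[0,0,0]],"rotation":[[0,0,0],[0,0,0],[0,0,0],[0,0,0],[0,0,0],[0,0,0],[0,0,0],[0,0,0]],"hand":[0,0,0,0,0,0,0,0]}'
python3 - <<'E'
from go import *
from plant import eyes
need(10,93,48,-86.14)
cv2.imwrite("pics/scene5.png",eyes.snapshot("scene")["pixels"])
E
```

```text
2:OFF=40.5
5:    c,s=np.cos(yaw),np.sin(yaw); d=np.array(p[:2])-A; return np.array([c*d[0]+s*d[1],-s*d[0]+c*d[1],p[2]])*1000+np.array([0,0,OFF])
10:    c,sn=np.cos(yaw),np.sin(yaw); w=np.array([A[0]+(c*x-sn*y)/1000,A[1]+(sn*x+c*y)/1000,(z-OFF)/1000])
t: 6.13
position: [0.5275, 0.1916, -0.0078]
tool_rot: [-89.9, 0.0, -86.2]
ft_force: [-0.7, 0.2, 0.0]
finger_gap: 0.002
t 6.13 tray pos [ 10.5 137.3  32.7] rot [-89.95   0.02 -86.15] q [-44.38  28.17  22.53 115.68 -16.65  39.14  -7.4 ] F [-0.67  0.18  0.03] gap 0.0019327021736013901
tool delta [ 44.3  -15.32  -0.48] goal-frame delta [ 44.3 -15.3  -0.5] rotvec [-0.05 -0.01 -0.02]
```

View pics/scene5.png

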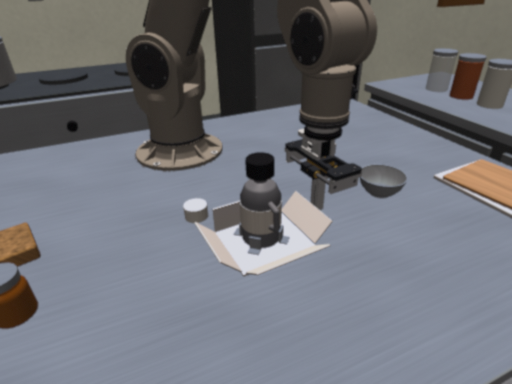

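The left flap is rising, with the finger at (318,190). I continue along the arc.

```bash
python3 -m jog '{"delta_pos":[[4,-3,0],[4,-3,0],[5,-3,0],[5,-2,0],[5,-2,0],[5,-1,0],[5,-1,0],[5,0,0]],"rotation":[[0,0,0],[0,0,0],[0,0,0],[0,0,0],[0,0,0],[0,0,0],[0,0,0],[0,0,0]],"hand":[0,0,0,0,0,0,0,0]}'
python3 -m jog '{"delta_pos":[[3,0,0],[2,0,0],[1,0,0],[1,0,0],[0,0,0],[0,0,0],[0,0,0],[0,0,0]],"rotation":[[0,0,0],[0,0,0],[0,0,0],[0,0,0],[0,0,0],[0,0,0],[0,0,0],[0,0,0]],"hand":[0,0,0,0,0,0,0,0]}'
python3 - <<'E'
from go import *
from plant import eyes
need(10,93,48,-86.14)
cv2.imwrite("pics/scene6.png",eyes.snapshot("scene")["pixels"])
E
```

```text
t: 6.85
position: [0.5297, 0.1535, 0.0064]
tool_rot: [-90.0, -0.0, -86.1]
ft_force: [-0.3, 0.7, 1.5]
finger_gap: 0.003
t: 7.52
position: [0.5298, 0.1506, 0.0063]
tool_rot: [-90.0, 0.2, -86.0]
ft_force: [-3.1, 18.0, 1.1]
finger_gap: 0.005
t 7.52 tray pos [ 9.99 96.23 46.79] rot [-90.     0.17 -85.97] q [-41.07  26.12  23.26 116.65 -15.9   40.15  -3.66] F [-3.11 18.    1.14] gap 0.0049776597231966325
tool delta [ 3.22 -1.22  0.01] goal-frame delta [ 3.23 -1.21  0.01] rotvec [ 0.    0.17 -0.17]
```

View pics/scene6.png

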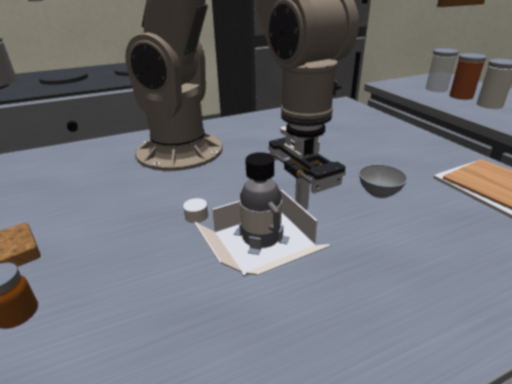

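The left side stands upright against its stop (18 N push). I back off, rise, and turn the tool for the far side.

```bash
python3 -m jog '{"delta_pos":[[-8,0,0],[-14,0,0],[0,-15,0],[0,-20,0],[0,-20,0],[0,-20,0],[0,-20,0],[0,-10,0]],"rotation":[[0,0,0],[0,0,0],[0,0,0],[0,0,0],[0,0,0],[0,-7,0],[0,-7,0],[0,-7,0]],"hand":[0,0,0,0,0,0,0,0]}'
python3 -m jog '{"delta_pos":[[0,0,0],[0,0,0],[0,0,0],[0,0,0],[0,0,0],[0,0,0],[0,0,0],[0,0,0]],"rotation":[[0,-7,0],[0,-7,0],[0,-7,0],[0,-7,0],[0,-7,0],[0,-7,0],[0,-7,0],[0,-7,0]],"hand":[0,0,0,0,0,0,0,0]}'
python3 - <<'E'
from go import *
need(158,0,100,3.86)
E
```

```text
t: 8.23
position: [0.5292, 0.1699, 0.1133]
tool_rot: [-89.9, -0.0, -64.8]
ft_force: [0.2, -0.4, -0.3]
finger_gap: 0.007
t: 8.9
position: [0.5284, 0.1696, 0.111]
tool_rot: [-90.0, 0.0, -8.8]
ft_force: [-0.7, 0.1, 0.5]
finger_gap: 0.005
t 8.9 tray pos [  9.84 115.28 151.48] rot [-90.04   0.03  -8.76] q [-34.14  16.78  11.62 111.25  -4.19  52.4   60.79] F [-0.7   0.12  0.52] gap 0.004978479148961303
tool delta [169.79  51.45 -80.09] goal-frame delta [ 148.16   51.48 -115.28] rotvec [  0.03 -12.62  -0.03]
```

```bash
python3 -m jog '{"delta_pos":[[0,0,0],[0,0,0],[25,0,-19],[25,0,-19],[25,0,-19],[25,0,-19],[24,0,-19],[24,0,-20]],"rotation":[[0,-6.3,0],[0,-6.3,0],[0,0,0],[0,0,0],[0,0,0],[0,0,0],[0,0,0],[0,0,0]],"hand":[0,0,0,0,0,0,0,0]}'
python3 -m jog '{"delta_pos":[[0,15,0],[0,20,0],[0,20,0],[0,20,0],[0,20,0],[0,17,0],[0,15,0],[0,0,0]],"rotation":[[0,0,0],[0,0,0],[0,0,0],[0,0,0],[0,0,0],[0,0,0],[0,0,0],[0,0,0]],"hand":[0,0,0,0,0,0,0,0]}'
python3 - <<'E'
from go import *
need(141,0,24,3.86)
from plant import eyes
for n in ["scene"]: cv2.imwrite(f"pics/{n}7.png",eyes.snapshot(n)["pixels"])
E
```

```text
t: 9.57
position: [0.6842, 0.0632, 0.1108]
tool_rot: [-90.0, 0.0, 3.5]
ft_force: [0.5, 1.1, -0.6]
finger_gap: 0.006
t: 10.23
position: [0.6812, 0.0637, -0.0192]
tool_rot: [-90.0, 0.3, 3.5]
ft_force: [-1.5, 0.7, -0.1]
finger_gap: 0.008
t 10.23 tray pos [155.23  -0.69  21.35] rot [-90.04   0.26   3.51] q [-17.99  36.92  10.19  98.3   -8.5   45.81  89.67] F [-1.51  0.73 -0.05] gap 0.007564928170206822
tool delta [-14.25  -2.59   0.6 ] goal-frame delta [-14.23  -2.65   0.69] rotvec [ 0.04 -0.35 -0.26]
```

View pics/scene7.png

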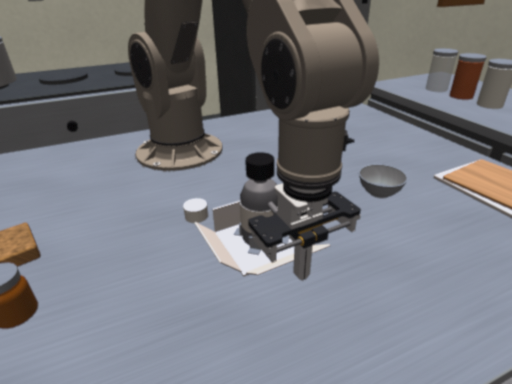

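```bash
python3 - <<'E'
from go import *
d=dict(np.load("pics/top0.npz")); P,ok=cloud(d)
L=np.array([[tray(P[v,u])-[0,0,OFF] for u in range(215,260)] for v in range(145,215)])
m=(abs(L[...,1])<15)&(L[...,0]>32)&(L[...,0]<80)&(L[...,2]>15)
q=L[m]
for a in range(32,76,4):
    s=q[(q[:,0]>=a)&(q[:,0]<a+4)]; print(a,len(s),s[:,2].max() if len(s) else None)
d=dict(np.load("pics/scene0.npz")); P,ok=cloud(d)
L=np.array([[tray(P[v,u])-[0,0,OFF] for u in range(230,300)] for v in range(150,250)])
q=L[(abs(L[...,1])<12)&(L[...,0]>45)&(L[...,0]<80)]; 
for a in range(44,80,4):
    s=q[(q[:,0]>=a)&(q[:,0]<a+4)]; print(a,len(s),s[:,2].max() if len(s) else None)
E
```

```text
32 0 None
36 0 None
40 0 None
44 0 None
48 11 115.64590507535786
52 15 115.77794798169518
56 14 115.37881352980861
60 21 115.52327538125934
64 10 114.06305713947006
68 2 109.80314716583064
72 0 None
44 53 116.83623253023254
48 26 117.24076882786778
52 21 116.45120604320903
56 21 115.82132410275673
60 18 114.49143674865542
64 42 114.43421566444323
68 88 111.2908333520827
72 1 75.44335255154569
76 0 None
```

```bash
python3 -m jog '{"delta_pos":[[-8,0,0],[-6,-1,0],[-3,-3,0],[-3,-3,0],[-4,-3,0],[-4,-3,0],[-4,-3,0],[-4,-2,0]],"rotation":[[0,-0.3,0],[0,0,0],[0,0,0],[0,0,0],[0,0,0],[0,0,0],[0,0,0],[0,0,0]],"hand":[0,0,0,0,0,0,0,0]}'
python3 -m jog '{"delta_pos":[[-5,-3,0],[-5,-2,0],[-5,-2,0],[-5,-1,0],[-3,0,0],[-2,0,0],[0,0,0],[0,0,0]],"rotation":[[0,0,0],[0,0,0],[0,0,0],[0,0,0],[0,0,0],[0,0,0],[0,0,0],[0,0,0]],"hand":[0,0,0,0,0,0,0,0]}'
python3 - <<'E'
from go import *
need(93,0,48,3.86)
from plant import eyes
for n in ["scene"]: cv2.imwrite(f"pics/{n}8.png",eyes.snapshot(n)["pixels"])
E
```

```text
t: 10.95
position: [0.6472, 0.0612, 0.003]
tool_rot: [-90.0, -0.0, 3.8]
ft_force: [2.2, 0.3, 2.5]
finger_gap: 0.006
t: 11.62
position: [0.624, 0.0596, 0.0105]
tool_rot: [-90.0, -0.2, 3.8]
ft_force: [9.5, -0.4, -5.2]
finger_gap: 0.002
t 11.62 tray pos [97.86 -0.87 50.99] rot [-90.01  -0.17   3.79] q [-19.4   30.1   10.58 106.06  -7.53  44.34  88.96] F [ 9.49 -0.35 -5.24] gap 0.001755829438143545
tool delta [-4.87  2.98  0.87] goal-frame delta [-4.86  2.99  0.87] rotvec [ 0.01 -0.07  0.17]
```

View pics/scene8.png

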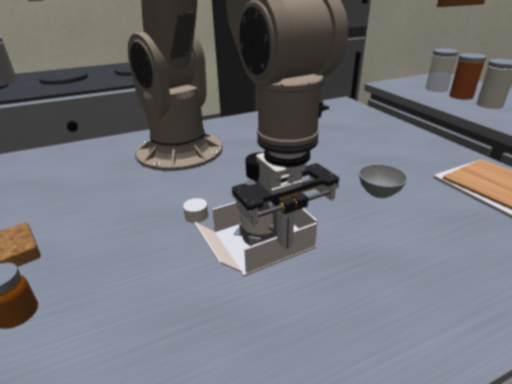

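```bash
python3 -m jog '{"delta_pos":[[-1,0,0],[-1,0,0],[-1,0,0],[0,0,0],[0,0,0],[0,0,0],[0,0,0],[0,0,0]],"rotation":[[0,0,0],[0,0,0],[0,0,0],[0,0,0],[0,0,0],[0,0,0],[0,0,0],[0,0,0]],"hand":[0,0,0,0,0,0,0,0]}'
python3 - <<'E'
from go import *
need(93,0,48,3.86)
E
```

```text
t: 12.33
position: [0.6238, 0.0596, 0.0107]
tool_rot: [-90.0, -0.4, 3.8]
ft_force: [25.7, 0.9, -19.3]
finger_gap: 0.005
t 12.33 tray pos [97.71 -0.88 51.17] rot [-90.01  -0.45   3.79] q [-19.45  29.93  10.59 106.34  -7.5   43.96  88.92] F [ 25.7    0.88 -19.27] gap 0.004817463887303377
tool delta [-4.73  3.13  0.87] goal-frame delta [-4.71  3.17  0.88] rotvec [ 0.01 -0.07  0.45]
```

```bash
python3 -m jog '{"delta_pos":[[8,0,0],[14,0,0],[0,-15,0],[0,-20,0],[0,-20,0],[0,-20,0],[0,-20,0],[0,-5,0]],"rotation":[[0,0,0],[0,0,0],[0,0,0],[0,0,0],[0,0,0],[0,7,0],[0,7,0],[0,7,0]],"hand":[0,0,0,0,0,0,0,0]}'
python3 -m jog '{"delta_pos":[[0,0,0],[0,0,0],[0,0,0],[0,0,0],[0,0,0],[0,0,0],[0,0,0],[0,0,0]],"rotation":[[0,7,0],[0,7,0],[0,7,0],[0,7,0],[0,7,0],[0,7,0],[0,7,0],[0,7,0]],"hand":[0,0,0,0,0,0,0,0]}'
python3 - <<'E'
from go import *
need(10,-153,150,-86.14)
from plant import eyes
d=eyes.snapshot("top")
cv2.imwrite("pics/top9.png",d["pixels"])
E
```

```text
t: 13.0
position: [0.6424, 0.0607, 0.1132]
tool_rot: [-89.9, -0.1, -17.6]
ft_force: [0.6, 0.4, -0.2]
finger_gap: 0.009
t: 13.67
position: [0.6409, 0.0608, 0.11]
tool_rot: [-90.1, 0.0, -73.6]
ft_force: [0.5, 0.4, 0.1]
finger_gap: 0.002
t 13.67 tray pos [114.78  -0.84 150.49] rot [-90.06   0.01 -73.55] q [-33.41  27.04  30.06 100.56 -15.81  56.69  19.16] F [0.46 0.4  0.07] gap 0.0017253884869509893
tool delta [ 125.68    0.59 -135.42] goal-frame delta [ 152.16    0.49 -104.78] rotvec [ 0.06 12.59 -0.01]
```

View pics/top9.png

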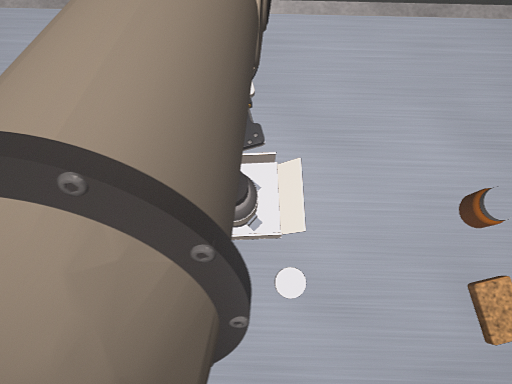

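```bash
python3 -m jog '{"delta_pos":[[0,0,0],[0,0,0],[25,0,-17],[25,0,-17],[26,0,-18],[26,0,-18],[25,0,-18],[25,0,-17]],"rotation":[[0,6.3,0],[0,6.3,0],[0,0,0],[0,0,0],[0,0,0],[0,0,0],[0,0,0],[0,0,0]],"hand":[0,0,0,0,0,0,0,0]}'
python3 -m jog '{"delta_pos":[[0,15,0],[0,20,0],[0,20,0],[0,20,0],[0,20,0],[0,15,0],[0,10,0],[0,0,0]],"rotation":[[0,0,0],[0,0,0],[0,0,0],[0,0,0],[0,0,0],[0,0,0],[0,0,0],[0,0,0]],"hand":[0,0,0,0,0,0,0,0]}'
python3 - <<'E'
from go import *
need(10,-136,30,-86.14)
from plant import eyes
for n in ["scene"]: cv2.imwrite(f"pics/{n}10.png",eyes.snapshot(n)["pixels"])
E
```

```text
t: 14.38
position: [0.5463, -0.0995, 0.1101]
tool_rot: [-90.0, 0.0, -85.6]
ft_force: [0.7, -0.5, 0.3]
finger_gap: 0.005
t: 15.05
position: [0.5464, -0.0983, -0.0115]
tool_rot: [-90.2, 0.0, -85.7]
ft_force: [-0.5, 0.1, -0.3]
finger_gap: 0.005
t 15.05 tray pos [   9.79 -153.25   29.02] rot [-90.18   0.01 -85.7 ] q [-20.08  29.69  30.08 116.67 -22.92  39.54  29.04] F [-0.46  0.08 -0.29] gap 0.005370526969221812
tool delta [-17.24  -0.97   0.34] goal-frame delta [-17.25  -0.98   0.21] rotvec [ 0.18  0.44 -0.01]
```

View pics/scene10.png

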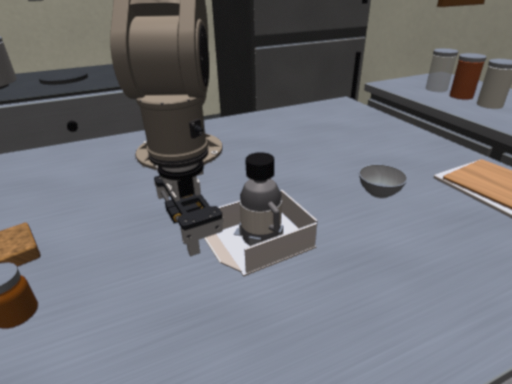

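```bash
python3 -m jog '{"delta_pos":[[-9,0,0],[-8,0,0],[-3,-2,0],[-4,-3,0],[-4,-3,0],[-4,-2,0],[-4,-2,0],[-5,-2,0]],"rotation":[[0,0.4,0],[0,0,0],[0,0,0],[0,0,0],[0,0,0],[0,0,0],[0,0,0],[0,0,0]],"hand":[0,0,0,0,0,0,0,0]}'
python3 -m jog '{"delta_pos":[[-5,-2,0],[-5,-1,0],[-5,-1,0],[-3,0,0],[-3,0,0],[-1,0,0],[0,0,0],[0,0,0]],"rotation":[[0,0,0],[0,0,0],[0,0,0],[0,0,0],[0,0,0],[0,0,0],[0,0,0],[0,0,0]],"hand":[0,0,0,0,0,0,0,0]}'
python3 - <<'E'
from go import *
need(10,-93,48,-86.14)
E
```

```text
t: 15.77
position: [0.5451, -0.0572, 0.0046]
tool_rot: [-90.0, 0.0, -86.2]
ft_force: [1.2, -0.8, -0.7]
finger_gap: 0.003
t: 16.43
position: [0.5438, -0.0412, 0.0084]
tool_rot: [-89.9, -0.3, -86.4]
ft_force: [2.3, -30.3, -3.0]
finger_gap: 0.004
t 16.43 tray pos [ 11.05 -96.05  48.94] rot [-89.94  -0.34 -86.44] q [-28.09  27.11  31.97 117.71 -21.19  40.7   20.89] F [  2.33 -30.26  -2.98] gap 0.0035979880189429456
tool delta [-3.05  0.92 -1.07] goal-frame delta [-3.05  0.94 -1.05] rotvec [-0.06 -0.3   0.34]
```

All three sides are now against their stops. I retract, rise above the jug, open the hand and check the sides from the top.

```bash
python3 -m jog '{"delta_pos":[[8,0,0],[10,-5,0],[0,-25,0],[0,-30,0],[0,-30,0],[0,-30,0],[0,-30,0],[0,-25,0]],"rotation":[[0,0,0],[0,0,0],[0,0,0],[0,0,0],[0,0,0],[0,0,0],[0,0,0],[0,0,0]],"hand":[0,0,0,0,30,60,100,100]}'
python3 - <<'E'
from go import *
need(0,0,215,-86.14)
from plant import eyes
d=eyes.snapshot("top"); cv2.imwrite("pics/top11.png",d["pixels"]); np.savez("pics/top11.npz",**d)
d=eyes.snapshot("scene"); cv2.imwrite("pics/scene11.png",d["pixels"]); np.savez("pics/scene11.npz",**d)
E
```

```text
t: 17.1
position: [0.5448, -0.0537, 0.1857]
tool_rot: [-89.9, 0.0, -86.2]
ft_force: [0.4, -0.2, 0.5]
finger_gap: 0.253
t 17.1 tray pos [  11.21 -108.59  226.24] rot [-89.95   0.03 -86.22] q [-34.42  13.2   39.4  108.99  -9.58  61.03  12.67] F [ 0.4  -0.19  0.48] gap 0.25272427329471053
tool delta [-108.56   11.28  -11.38] goal-frame delta [-108.59   11.24  -11.21] rotvec [-0.05 -0.08 -0.03]
```

View pics/top11.png

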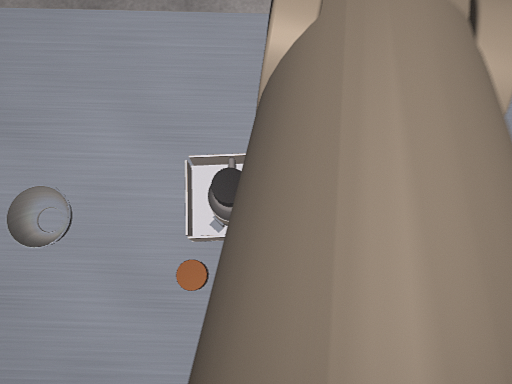

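View pics/scene11.png

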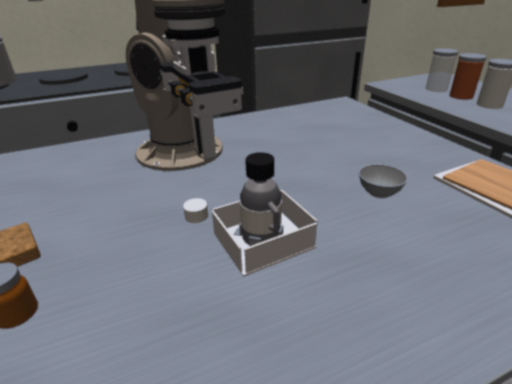

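All three sides look upright in the scene view, a box around (265,230). I check them numerically from the depth.

```bash
python3 - <<'E'
from go import *
d=dict(np.load("pics/scene11.npz")); P,ok=cloud(d)
c,s=np.cos(yaw),np.sin(yaw); x=P[...,0]-A[0];y=P[...,1]-A[1]
L=np.stack([c*x+s*y,-s*x+c*y,P[...,2]],-1)*1000
z=L[...,2]
for n,m,k in [("left",(abs(L[...,1]-85)<20)&(abs(L[...,0])<65),1),("right",(abs(L[...,1]+85)<20)&(abs(L[...,0])<65),1),("far",(abs(L[...,0]-85)<20)&(abs(L[...,1])<70),0)]:
    for lo,hi in [(15,30),(30,45),(45,60),(60,72)]:
        q=L[m&ok&(z>lo)&(z<hi)]; print(n,lo,len(q),np.median(q[:,k]) if len(q) else None, z[m&ok].max())
d=dict(np.load("pics/top11.npz")); P,ok=cloud(d); m=ok&(P[...,2]>.185)&(P[...,2]<.2); m[:,:205]=0;m[:,240:]=0; q=np.argwhere(m); print(len(q), P[m].mean(0))
E
python3 -m jog '{"delta_pos":[[-16,0,-2],[-22,0,-2],[-24,0,-2],[-22,0,-2],[-16,0,-2],[-8,0,-1],[0,0,0],[0,0,0]],"rotation":[[0,0,0],[0,0,0],[0,0,0],[0,0,0],[0,0,0],[0,0,0],[0,0,0],[0,0,0]],"hand":[100,100,100,100,100,100,100,100]}'
python3 - <<'E'
from go import *
from plant import eyes
need(0,0,163,-86.14)
d=eyes.snapshot("wrist"); cv2.imwrite("pics/wrist12.png",d["pixels"]); P,ok=cloud(d)
z=P[...,2]; m=ok&(z>.185)&(z<.2); n,lab,st,ce=cv2.connectedComponentsWithStats(m.astype(np.uint8))
for i in range(1,n):
    if st[i,4]>300:
        q=P[lab==i]; print(st[i],"cap?",[tray(p)-[0,0,OFF] for p in (q.min(0),q.max(0),(q.min(0)+q.max(0))/2)])
E
```

```text
left 15 117 82.29271504173751 69.79713106480497
left 30 145 82.31609053525221 69.79713106480497
left 45 174 82.25977419207499 69.79713106480497
left 60 148 82.46407415262865 69.79713106480497
right 15 113 -87.76333856148611 462.9337351152033
right 30 128 -87.70211386949774 462.9337351152033
right 45 160 -87.69622438268834 462.9337351152033
right 60 165 -86.91213423802654 462.9337351152033
far 15 352 88.67805249705046 113.38537189125339
far 30 361 88.63984404217146 113.38537189125339
far 45 377 88.52126635226948 113.38537189125339
far 60 304 88.19682419620015 113.38537189125339
800 [0.52776937 0.05970285 0.19308785]
t: 17.87
position: [0.5266, 0.053, 0.1832]
tool_rot: [-90.0, -0.0, -86.2]
ft_force: [-0.0, -0.8, 0.3]
finger_gap: 0.9
t 17.87 tray pos [  0.22  -0.96 223.66] rot [-90.02  -0.01 -86.2 ] q [-44.31  10.87  36.35 111.15  -7.38  60.28  -0.98] F [-0.01 -0.82  0.25] gap 0.9000801012218486
tool delta [-0.97 60.66 -0.2 ] goal-frame delta [-0.96 60.66 -0.22] rotvec [ 0.02 -0.06  0.01]
[ 215  180   81   79 5005] cap? [array([-27.11, -27.2 , 185.01]), array([ 31.56,  24.21, 195.95]), array([  2.22,  -1.49, 190.48])]
```

View pics/wrist12.png

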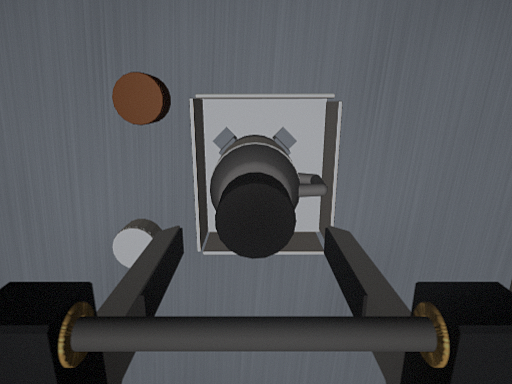

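```bash
python3 -m jog '{"delta_pos":[[0,8,1],[0,12,0],[0,12,0],[0,12,0],[0,10,0],[0,6,0],[0,1,0],[0,0,0]],"rotation":[[0,0,0],[0,0,0],[0,0,0],[0,0,0],[0,0,0],[0,0,0],[0,0,0],[0,0,0]],"hand":[100,100,100,100,100,100,100,100]}'
python3 - <<'E'
from go import *
from plant import eyes
need(1.5,-1,163,-86.14)
cv2.imwrite("pics/scene13.png",eyes.snapshot("scene")["pixels"][90:290,150:400].repeat(3,0).repeat(3,1))
E
```

```text
t: 18.58
position: [0.5276, 0.0531, 0.122]
tool_rot: [-90.0, -0.0, -86.2]
ft_force: [0.7, 0.4, 1.2]
finger_gap: 1.001
t 18.58 tray pos [  1.28  -0.92 162.53] rot [-90.03  -0.03 -86.24] q [-42.29  15.55  35.16 114.72 -11.11  53.02   2.37] F [0.7  0.35 1.22] gap 1.0008065289773733
tool delta [ 0.08 -0.47  0.22] goal-frame delta [ 0.08 -0.47  0.22] rotvec [ 0.03 -0.1   0.03]
```

View pics/scene13.png

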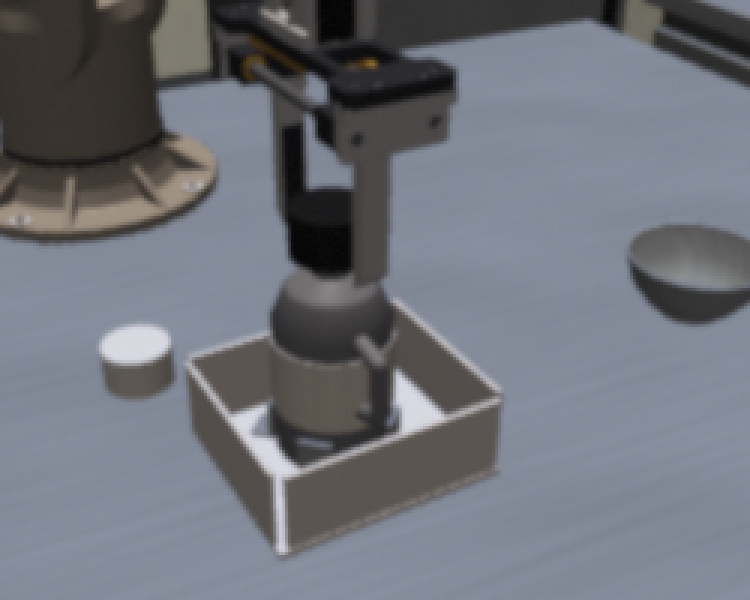

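The jaws straddle the black cap. I close with a 50 N grip.

```bash
python3 -m jog '{"delta_pos":[[0,0,0],[0,0,0],[0,0,0],[0,0,0],[0,0,0],[0,0,0],[0,0,0],[0,0,0]],"rotation":[[0,0,0],[0,0,0],[0,0,0],[0,0,0],[0,0,0],[0,0,0],[0,0,0],[0,0,0]],"hand":[40,30,20,10,0,0,0,0]}' 50
python3 - <<'E'
from go import *
need(1.5,-1,163,-86.14)
E
```

```text
t: 19.3
position: [0.5277, 0.0536, 0.1223]
tool_rot: [-90.0, 0.0, -86.2]
ft_force: [0.7, 0.9, 0.7]
finger_gap: 0.585
t 19.3 tray pos [  1.42  -0.42 162.85] rot [-89.99   0.   -86.21] q [-42.32  15.51  35.15 114.71 -11.12  53.02   2.36] F [0.68 0.88 0.74] gap 0.5850348214901248
tool delta [ 0.58 -0.15  0.08] goal-frame delta [ 0.58 -0.15  0.08] rotvec [-0.01 -0.07 -0.  ]
```

```bash
python3 -m jog '{"delta_pos":[[0,1,0],[0,1,0],[0,1.5,0],[0,1.5,0],[0,1,0],[0,1,0],[0,0,0],[0,0,0]],"rotation":[[0,0,0],[0,0,0],[0,0,0],[0,0,0],[0,0,0],[0,0,0],[0,0,0],[0,0,0]],"hand":[0,0,0,0,0,0,0,0]}' 50
python3 - <<'E'
from go import *
from plant import monitor,eyes
need(1.5,-1,157,-86.14); print(monitor.state()["wrist_torque"])
d=eyes.snapshot("scene"); P,ok=cloud(d); cv2.imwrite("pics/scene14.png",d["pixels"][140:240,210:310].repeat(6,0).repeat(6,1))
print([round(float(P[v,258,2]*1000),1) for v in range(154,180,2)])
d=eyes.snapshot("wrist"); P,ok=cloud(d); print("cap top z",np.median(P[195:235,240:270,2]))
E
```

```text
t: 19.97
position: [0.5278, 0.0536, 0.1156]
tool_rot: [-90.0, 0.0, -86.2]
ft_force: [-3.4, 0.5, 9.8]
finger_gap: 0.585
t 19.97 tray pos [  1.44  -0.39 156.12] rot [-89.99   0.02 -86.21] q [-42.05  16.05  34.95 115.07 -11.59  52.22   2.78] F [-3.35  0.48  9.83] gap 0.5851909882036136
tool delta [ 0.61 -0.88  0.06] goal-frame delta [ 0.61 -0.88  0.06] rotvec [-0.01 -0.07 -0.02]
[-0.07  0.75 -0.02]
[0.9, 188.2, 188.2, 187.4, 187.2, 188.3, 187.0, 186.9, 182.4, 178.2, 174.8, 170.5, 166.2]
cap top z 0.18582639159222614
```

View pics/scene14.png

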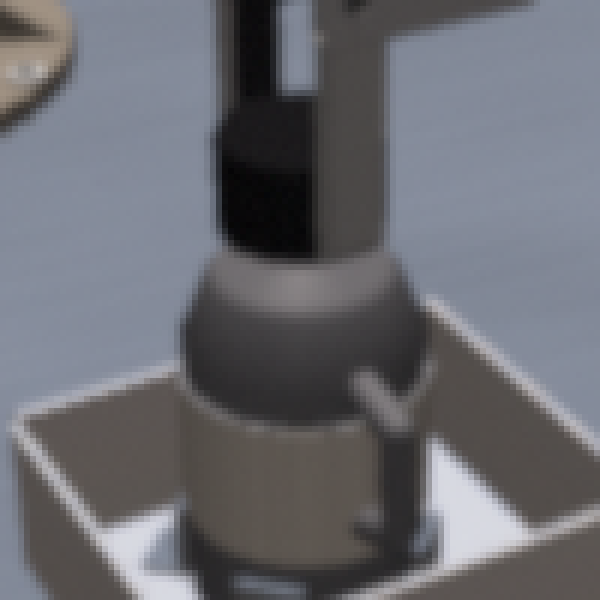

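The cap is pressed down 6 mm (top at 187 mm, force 9.8 N). Now I turn it anticlockwise.

```bash
python3 -m jog '{"delta_pos":[[0,0,0],[0,0,0],[0,0,0],[0,0,0],[0,0,0],[0,0,0],[0,0,0],[0,0,0]],"rotation":[[0,-3,0],[0,-5,0],[0,-6,0],[0,-6,0],[0,-6,0],[0,-6,0],[0,-6,0],[0,-6,0]],"hand":[0,0,0,0,0,0,0,0]}' 50
python3 - <<'E'
from go import *
from plant import monitor
need(1.5,-1,157,-10); print(monitor.state()["wrist_torque"])
E
```

```text
t: 20.73
position: [0.5286, 0.0537, 0.116]
tool_rot: [-89.9, -0.0, -41.9]
ft_force: [-0.0, 0.4, 9.5]
finger_gap: 0.58
t 20.73 tray pos [  2.24  -0.32 156.49] rot [-89.91  -0.05 -41.92] q [-34.95  14.99  26.21 114.68  -8.36  52.01  43.72] F [-0.03  0.39  9.51] gap 0.5802427005696745
tool delta [-0.03 -0.51 -1.  ] goal-frame delta [-0.56 -0.51 -0.84] rotvec [ -0.07 -31.92   0.07]
[ 0.08 -0.02 -0.05]
```

```bash
python3 -m jog '{"delta_pos":[[0,0,0],[0,0,0],[0,0,0],[0,0,0],[0,0,0],[0,0,0],[0,0,0],[0,0,0]],"rotation":[[0,-6,0],[0,-6,0],[0,-6,0],[0,-6,0],[0,-6,0],[0,-3,0],[0,0,0],[0,0,0]],"hand":[0,0,0,0,0,0,0,0]}' 50
python3 - <<'E'
from go import *
from plant import monitor
need(1.5,-1,157,-10); print(monitor.state()["wrist_torque"])
E
```

```text
t: 21.4
position: [0.5286, 0.0537, 0.116]
tool_rot: [-89.9, -0.1, -9.2]
ft_force: [-0.3, 0.8, 9.1]
finger_gap: 0.586
t 21.4 tray pos [  2.25  -0.33 156.5 ] rot [-89.95  -0.09  -9.19] q [-30.02  14.54  20.29 114.41  -6.37  51.99  74.4 ] F [-0.26  0.84  9.07] gap 0.5855842348230581
tool delta [-0.58 -0.5  -0.82] goal-frame delta [-0.57 -0.5  -0.83] rotvec [-0.05  0.81  0.09]
[0.14 0.01 0.08]
```

Turned 77°. Now I lift gently.

```bash
python3 -m jog '{"delta_pos":[[0,-3,0],[0,-4,0],[0,-5,0],[0,-6,0],[0,-6,0],[0,-4,0],[0,0,0],[0,0,0]],"rotation":[[0,0,0],[0,0,0],[0,0,0],[0,0,0],[0,0,0],[0,0,0],[0,0,0],[0,0,0]],"hand":[0,0,0,0,0,0,0,0]}' 50
python3 - <<'E'
from go import *
from plant import monitor,eyes
need(1.5,-1,200,-10); print(monitor.state()["wrist_torque"])
d=eyes.snapshot("scene"); cv2.imwrite("pics/scene15.png",d["pixels"][100:240,190:330].repeat(4,0).repeat(4,1))
E
```

```text
t: 22.07
position: [0.5276, 0.0536, 0.1433]
tool_rot: [-90.0, -0.0, -9.2]
ft_force: [-0.3, 0.2, 0.2]
finger_gap: 0.586
t 22.07 tray pos [  1.31  -0.42 183.84] rot [-89.99  -0.01  -9.21] q [-30.57  12.56  20.66 112.91  -5.35  55.42  73.46] F [-0.31  0.16  0.24] gap 0.5863075660479191
tool delta [  0.31 -16.16  -0.52] goal-frame delta [  0.32 -16.16  -0.52] rotvec [-0.01  0.79  0.01]
[0.01 0.03 0.02]
```

View pics/scene15.png

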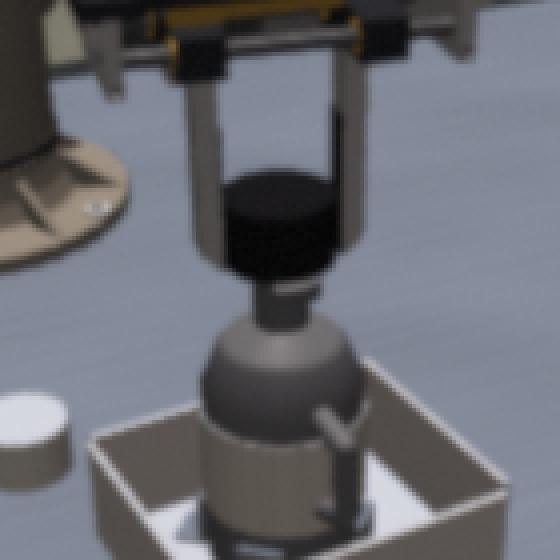

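```bash
python3 -m jog '{"delta_pos":[[0,-4,0],[0,-6,0],[0,-6,0],[0,-4,0],[0,-2,0],[0,0,0],[0,0,0],[0,0,0]],"rotation":[[0,0,0],[0,0,0],[0,0,0],[0,0,0],[0,0,0],[0,0,0],[0,0,0],[0,0,0]],"hand":[0,0,0,0,0,0,0,0]}' 50
python3 -m jog '{"delta_pos":[[0,0,0],[0,0,0],[0,0,0],[0,0,0],[0,0,0],[0,0,0],[0,0,0],[0,0,0]],"rotation":[[0,0,0],[0,0,0],[0,0,0],[0,0,0],[0,0,0],[0,0,0],[0,0,0],[0,0,0]],"hand":[0,0,0,0,0,0,0,0]}' 50
python3 - <<'E'
from go import *
from plant import monitor,eyes
need(1.5,-1,200,-10); print(monitor.state()["qd"])
d=eyes.snapshot("scene"); P,ok=cloud(d); c,s=np.cos(yaw),np.sin(yaw); x=P[...,0]-A[0];y=P[...,1]-A[1]
L=np.stack([c*x+s*y,-s*x+c*y,P[...,2]],-1)*1000; z=L[...,2]
for n,m,k in [("left",(abs(L[...,1]-85)<20)&(abs(L[...,0])<65),1),("right",(abs(L[...,1]+85)<20)&(abs(L[...,0])<65),1),("far",(abs(L[...,0]-85)<20)&(abs(L[...,1])<70),0)]:
    print(n,[round(float(np.median(L[m&ok&(z>lo)&(z<lo+15)][:,k])),1) for lo in (15,55)])
b=d["pixels"].max(-1); m=(b<45)&(z>190)&(z<250)&(abs(L[...,0])<35)&(abs(L[...,1])<35); print("cap z range",np.percentile(z[m],[2,98]),m.sum())
cv2.imwrite("pics/scene16.png",d["pixels"])
d=eyes.snapshot("wrist"); P,ok=cloud(d); cv2.imwrite("pics/wrist16.png",d["pixels"]); n=P[195:235,235:275].reshape(-1,3); U=np.linalg.svd(n-n.mean(0),full_matrices=False)[2][2]; print("cap top",n.mean(0),"normal",U)
E
```

```text
t: 22.78
position: [0.5275, 0.0535, 0.1651]
tool_rot: [-90.0, 0.0, -9.2]
ft_force: [0.3, 0.4, -0.6]
finger_gap: 0.588
t: 23.45
position: [0.5277, 0.0535, 0.1653]
tool_rot: [-90.0, 0.0, -9.2]
ft_force: [0.1, 0.2, 0.3]
finger_gap: 0.585
t 23.45 tray pos [  1.34  -0.46 205.78] rot [-90.     0.    -9.21] q [-30.93  11.12  20.85 111.56  -4.63  58.12  72.81] F [0.05 0.19 0.25] gap 0.5850700695082189
tool delta [ 0.28  5.78 -0.49] goal-frame delta [ 0.29  5.78 -0.48] rotvec [ 0.    0.79 -0.  ]
[ 0.08 -0.06  0.   -0.05  0.03  0.06  0.01]
left [82.2, 82.4]
right [-87.7, -87.2]
far [88.6, 88.4]
cap z range [206.72 238.11] 715
cap top [0.5  0.06 0.23] normal [-0.96  0.25 -0.1 ]
```

View pics/scene16.png

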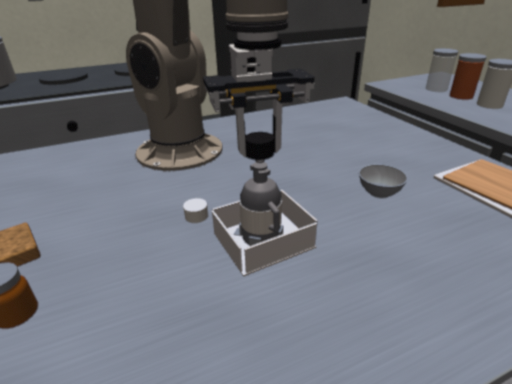

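View pics/wrist16.png

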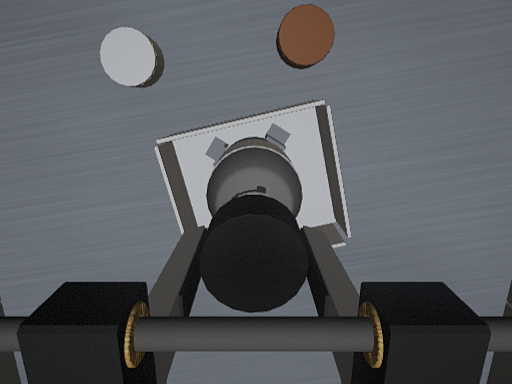

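The scene view shows the black cap at (260,146) held clear above the bare neck at (260,170), with the sides upright. My levelness window missed the cap, whose top is at (253,262) in the wrist view, so I redo that check and then hand in.

```bash
python3 - <<'E'
from go import *
from plant import eyes,env
d=eyes.snapshot("wrist"); P,ok=cloud(d); n=P[235:295,225:282].reshape(-1,3); U=np.linalg.svd(n-n.mean(0),full_matrices=False)[2][2]
m=ok&(abs(P[...,2]-n[:,2].mean())<.006)&(d["pixels"].max(-1)<60); m[:225]=0; m[315:]=0; m[:,:195]=0; m[:,315:]=0
q=P[m]; print("cap top z",n[:,2].mean(),"normal",U,"tilt",np.degrees(np.arccos(abs(U[2]))),"centre", (q.min(0)+q.max(0))/2)
if np.degrees(np.arccos(abs(U[2])))<4: print(env.hand_in())
E
```

```text
cap top z 0.23749702960503172 normal [ 0.70265821 -0.11894356  0.70151541] tilt 45.45128747231943 centre [0.52991325 0.05294391 0.23749828]
```

```bash
python3 - <<'E'
from go import *
from plant import eyes
np.set_printoptions(precision=4,suppress=True)
d=eyes.snapshot("wrist"); P,ok=cloud(d)
for v in range(185,312,8): print(v,(P[v,253]*1000).round(1),d["z_map"][v,253].round(4))
for u in range(205,305,12): print(u,(P[265,u]*1000).round(1))
n=P[250:295,225:282].reshape(-1,3); X=np.c_[n[:,:2]-n[:,:2].mean(0),np.ones(len(n))]; f=np.linalg.lstsq(X,n[:,2],rcond=None)[0]; print("slopes deg",np.degrees(np.arctan(f[:2])),"res",np.std(n[:,2]-X@f))
E
```

```text
185 [510.1  54.7 143.8] 0.2469
193 [508.1  55.1 173.8] 0.2175
201 [501.   56.3 215.6] 0.1753
209 [501.2  56.3 228.8] 0.1627
217 [502.5  56.1 236.9] 0.1552
225 [506.5  55.5 237.1] 0.1562
233 [510.6  54.8 237.1] 0.1573
241 [514.5  54.2 237.6] 0.1578
249 [519.5  53.3 236. ] 0.1608
257 [523.1  52.7 237.2] 0.1606
265 [527.4  52.1 237.5] 0.1615
273 [532.4  51.2 236.2] 0.1641
281 [537.   50.5 236.1] 0.1655
289 [541.6  49.7 236.1] 0.1668
297 [545.9  49.  236.6] 0.1675
305 [551.   48.2 235.9] 0.1695
205 [524.4  28.  235.6]
217 [524.9  34.2 236.6]
229 [450.5  64.9 383.3]
241 [526.8  46.1 236.8]
253 [527.4  52.1 237.5]
265 [528.5  57.9 237.1]
277 [530.2  63.8 235.8]
289 [530.4  69.8 237.1]
301 [532.4  75.8 235.3]
slopes deg [-37.875    7.2913] res 0.008627023238019435
```

The bad fit came from a few empty depth pixels. The profiles show the cap top flat at 236–237.5 mm across 45 mm in both directions, so it is level. Handing in.

```bash
python3 - <<'E'
from plant import env, monitor
print(env.hand_in()); print(monitor.state()["t"])
E
```

```text
the job is handed in; nothing more can be done
None
the job is handed in; nothing more can be done
```

I raised the left, far and right sides to their stops, then pressed the black cap down about 6 mm at about 10 N and turned it 77° anticlockwise. I lifted it off and handed the job in at about 24 s, still holding the cap.

**Last checks:**
- **Sides:** all three were vertical to within about 0.5 mm over their height, measured again after the lift.
- **Cap:** it was gripped at 55 mm, within about 2 mm of the jug's axis, level to about 1–2°, and still. Its centre was about 43 mm above its seated height.
- **Other things:** the bowl, jar, sponge and look-alike caps still showed in the scene and wrist views. I judged them unmoved by eye and did not measure them.

**Disagreements:**
- **Fingertip height:** both cameras put the real fingertips about 40 mm above the reported TCP. My first two passes at the left side went over it without touching. I corrected for the offset from then on.
- **Levelness fits:** two automatic fits gave nonsense. The first used the wrong image window, and the second included empty depth pixels. The levelness figure comes from the raw depth profiles instead.
- **Push force:** the hardest push against a stop was about 32 N, at the far side, with the closed fingers.

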